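Clip the lamp onto the slanted reference board

TASK

Take the small clip-on lamp off its parking stand by squeezing its two handles, and clip it squarely over the top edge of the slanted reference board, near the middle, with the lamp head on the side that carries the picture sheet. Push it well onto the edge, let it grip the board by itself, and leave the other things on the bench where they are.

Things in the scene. Friction and masses are not known exactly. Their poses are not given: they have to be found in the camera images.
- lamp: Battery lamp on a sprung black clip like a 101 mm clothes peg, 115 g. Starts upright, jaws down, gripping the parking stand's plate 18 mm deep. Origin: midway between the jaw tips. z: jaws to handles; y: along the hinge; x: across the clip, to the lamp head's side. Jaws 36 mm wide (y), 4 mm thick; mouth 39 mm deep; hinge pin at z = 45 mm
- grip (a point): Middle of the clip's two handles, 80 mm above the lamp's origin; squeeze here along the lamp's x. Handles: flat, 30 mm wide (y), a V from the hinge up to z = 101 mm; outer faces 41 mm apart here, 54 mm at the top. Fully squeezed (10 to 17 N) they stand parallel, about 22 mm over the outer faces, and the jaw tips open from 8 to about 32 mm, half to each side
- lamp_head (a point): centre of the lamp head, a white disc 36 mm across and 14 mm thick on a short steel arm; 56 mm out along the lamp's x, 20 mm above its origin
- lever (a joint): angle of the clip's sprung hinge: 0 with the jaws on an 8 mm plate, 0.55 fully squeezed open, -0.10 shut on nothing; the spring closes it
- board: Slanted grey board, fixed, 8 mm thick, 220 mm wide, with a white picture sheet. Leans 32 degrees from vertical, top towards the robot: the picture side faces up and away from the robot. Origin: middle of the top edge (and of the thickness), 170 mm above the table. z: up the slope; y: along the edge; x: out of the picture side. Nothing stands out within 50 mm of the edge
- rack: Parking stand, fixed: grey steel foot 100 x 90 x 12 mm with an upright plate 8 mm thick (x) and 60 mm wide (y), top at 75 mm above the table. Origin: centre of the underside.
- dish: shallow glass dish, 90 mm across, 18 mm high, origin at the centre of its underside; leave alone
- ink: ink jar with black cap, 52 mm across, 55 mm high, origin at the centre of its underside; leave alone
- needle: dissecting needle with a thin wooden handle, lying on the table along its x, 165 mm long, 10 mm thick; origin near the middle, on the underside; leave alone

How it is judged:
By the outcome, as a careful person would: the job done as asked, in the order asked, and still so for the second after the job is handed in, with the robot touching nothing.
It also fails if it takes over 45 s, if anything falls off the work surface, if the arm or the gripper's body presses on something with over 40 N, if the wrist force passes 120 N, or if a joint passes its speed limit or range.

ROBOT

A 7-joint arm with a two-finger parallel gripper is mounted at the origin on the work surface. World frame = base frame: x ahead of the robot, y to its left, z up, the work surface at z = 0. Lengths are in m, angles in rad, forces in N, time in s.
With the tool pointing down it reaches from about 0.35 to 0.9 m from the base axis. Payload 8.1 kg.
Tool frame: the origin (TCP) lies midway between the tips of the shut fingers; the grasp point (between the pads) lies 19 mm behind it; z points along the fingers, y is the line along which they close (so a half turn about z gives the same grasp; the last joint's range is limited). The gripper opens to 92 mm and grips with 3 to 60 N. Pads are 19 mm wide; open, the fingers measure 130 mm over their backs; the gripper's body (75 mm by 190 mm) begins 47 mm behind the grasp point.
Start: joints at [1.139, 0.434, 0.025, 1.573, -0.012, 1.134, -0.075], TCP at [0.202, -0.592, 0.194] pointing down, gripper open.
Joint ranges: [-2.62, 2.62], [-0.44, 2.09], [-1.27, 1.32], [0.08, 2.57], [-1.32, 4.46], [0.12, 2], [-2.74, 2.74]. Speed limits (rad/s): [2.22, 2.22, 3.01, 3.01, 3.14, 3.14, 3.14].

INTERFACE

Orientations are given as a rotation vector (axis times angle).
In Python, from cell import observe, cams, job gives the robot as it stands. The module is installed in compiled form; this text tells all that it offers.
- The arm moves only by the tool step_arm, never from a script. Its argument "steps" is a list of rows, each a list of 6 numbers: the shift along the world's x, y, z in mm, then the turn, a rotation vector about the world's x, y, z in rad. In form: [[dx, dy, dz, rx, ry, rz], ...]. A call has 1 to 20 rows; each row shifts and turns the commanded pose from where the row before left it; what a row does not reach is not made up. A row lasts 1/12 s, in which the tool goes at most 41.7 mm and 7.16 degrees, less where a joint would pass 70% of its speed; a pose out of reach is approached as far as the arm can. A call with a gripper value outside its range is refused whole. "gripper" is the opening, from 0 (shut) to 1 (fully open), set as the call begins (left out, the last holds). The fingers move at their own pace and stop on an object; "force" is the grip in N (left out, the last holds). Time passes only in rows, so rows that do not move let the fingers close. It gives the time, the measured TCP pose, the force, the opening and the grip force at its end, in the units of the state.
- observe(): the state, without advancing time (a new reading comes with each control period).
- cams.get_image(name): name is "scene" or "side" or "wrist"; returns the picture (400x640x3 uint8, red, green, blue); there is no depth.
- cams.get_calibration(name): a dict with "fov_y" (degrees; the focal length in pixels is half the picture's height over the tangent of half this angle, whatever the lens; pixels are square), "cx", "cy" (the principal point, pixels), "world_to_cam" (4x4, takes a point from world to camera coordinates). Camera axes: x right, y up, looking along -z (the intrinsics and any distortion apply to the point x, -y, -z); pixel columns grow to the right and rows downward; lengths in m; the calibration is good to about 2 mm. The wrist camera is an equidistant fisheye: a pixel r from the principal point sees the ray r / f radians off the axis. A picture is of the moment at which its call begins: read the wrist's pose just before it. get_calibration takes no time and is no camera call; for the wrist camera it gives the pose at the moment of the call.
- job.sign_off(): hands the job in; it is judged then, once.
The state is a dict: "clock": time; "joints": joint angles; "dq": joint speeds; "joint_efforts": joint torques, N m; "position": TCP position; "ee_rot": TCP orientation; "force": force on the tool from outside, world axes, zero at the start; "ft_torque": the same for the moment, N m; "width": opening from 0.0 (shut) to 1.0 (fully open); "gripper_force": force on a finger pad.
Only numpy, scipy, OpenCV 4.12 (cv2) and the standard library are available. Lean on these libraries where they do the work, as an engineer would, in place of code of your own. Each camera call takes 0.05 s, during which the arm holds its last target. There are 200 camera calls.

## Working session

There is one attempt and no reset: what is moved stays moved. The work goes in short steps, Python scripts to look and compute and a tool call to move; the robot and the scene stay as the last step left them, time stands still between calls to the robot, and variables do not carry over. Pictures are saved under pics/ and viewed, at most 10 in all, crops included, and the job is handed in when it is done.

Besides the shell and the picture viewer there is one more tool, called after "Emit:" in YAML: its name, and indented under it one key for each argument. step_arm: Moves the arm, as the interface text tells. Its arguments: {"type":"object","properties":{"steps":{"type":"array","items":{"type":"array","items":{"type":"number"}}},"gripper":{"type":"number"},"force":{"type":"number"}},"required":["steps"]}

```bash
mkdir -p pics; cat > h.py <<'E'
import numpy as np, cv2
from cell import observe, cams, job
def snap(n,f):
    im=cams.get_image(n); cv2.imwrite(f'pics/{f}.png',im[:,:,::-1]); return im
def ray(n,u,v,c=None):
    c=c or cams.get_calibration(n); f=200/np.tan(np.radians(c['fov_y'])/2)
    x,y=(u-c['cx']),(v-c['cy'])
    if n=='wrist':
        r=np.hypot(x,y);t=r/f;d=np.array([np.sin(t)*x/r,-np.sin(t)*y/r,-np.cos(t)])
    else: d=np.array([x/f,-y/f,-1])
    W=np.array(c['world_to_cam']);R=W[:3,:3];o=-R.T@W[:3,3];d=R.T@d
    return o,d/np.linalg.norm(d)
def plane(n,u,v,z):
    o,d=ray(n,u,v);return o+d*(z-o[2])/d[2]
def tri(*obs):
    A=np.zeros((3,3));b=np.zeros(3);rs=[ray(*q) for q in obs]
    for o,d in rs:
        P=np.eye(3)-np.outer(d,d);A+=P;b+=P@o
    p=np.linalg.solve(A,b);return p,[round(1e3*np.linalg.norm((np.eye(3)-np.outer(d,d))@(p-o)),1) for o,d in rs]
def proj(n,p):
    c=cams.get_calibration(n); f=200/np.tan(np.radians(c['fov_y'])/2)
    q=np.array(c['world_to_cam'])@np.append(p,1);x,y,z=q[0],-q[1],-q[2]
    if n=='wrist':
        t=np.arctan2(np.hypot(x,y),z);r=np.hypot(x,y);return c['cx']+f*t*x/r,c['cy']+f*t*y/r
    return c['cx']+f*x/z,c['cy']+f*y/z
E
python3 - <<'E'
from h import *
a=snap('scene','scene0');b=snap('side','side0');w=snap('wrist','wrist0')
print(observe())
for n in('scene','side','wrist'):
    print(n,{k:np.round(v,3).tolist() for k,v in cams.get_calibration(n).items()if not isinstance(v,str)}, ray(n,321,201))
E
```

```text
{'clock': 0.15, 'joints': array([ 1.13942842,  0.43504673,  0.02495944,  1.57385929, -0.01158336,
        1.13402264, -0.07510689]), 'dq': array([-0.00052336, -0.00469502,  0.0001723 , -0.0044212 , -0.00066775,
       -0.00011016,  0.00046478]), 'joint_efforts': array([ 2.58066531e-03, -6.68263221e+01,  9.86318216e-01, -3.14692068e+01,
       -6.04561879e-02,  3.94157181e-02,  1.44009459e-04]), 'position': array([ 0.20161723, -0.59114184,  0.19374633]), 'ee_rot': array([-3.09812118e+00, -5.13831482e-01,  4.86723815e-04]), 'force': array([-0.21277796,  0.33452886,  0.02111705]), 'ft_torque': array([-0.06704168,  0.02214091,  0.01122637]), 'gripper_force': 0.0, 'width': 1.000227686331217}
scene {'fov_y': 51.255, 'cx': 312.817, 'cy': 191.567, 'world_to_cam': [[-0.383, 0.924, -0.003, 0.204], [-0.599, -0.247, 0.761, 0.23], [0.703, 0.293, 0.648, -1.526], [0.0, 0.0, 0.0, 1.0]]} (array([1.28824683, 0.31574499, 0.81446045]), array([-0.69626463, -0.26958129, -0.66523792]))
side {'fov_y': 56.89, 'cx': 318.906, 'cy': 196.87, 'world_to_cam': [[0.963, -0.267, -0.016, -0.51], [0.212, 0.727, 0.653, -0.217], [-0.163, -0.633, 0.757, -0.815], [0.0, 0.0, 0.0, 1.0]]} (array([ 0.40481981, -0.49434651,  0.75097268]), array([ 0.16614945,  0.62315447, -0.7642466 ]))
wrist {'fov_y': 65.706, 'cx': 319.973, 'cy': 197.405, 'world_to_cam': [[0.322, -0.947, -0.002, -0.624], [0.905, 0.309, -0.291, 0.036], [0.277, 0.092, 0.957, -0.392], [0.0, 0.0, 0.0, 1.0]]} (array([ 0.27670989, -0.56596317,  0.38362399]), array([-0.28613513, -0.09838404, -0.953125  ]))
```

View pics/scene0.png

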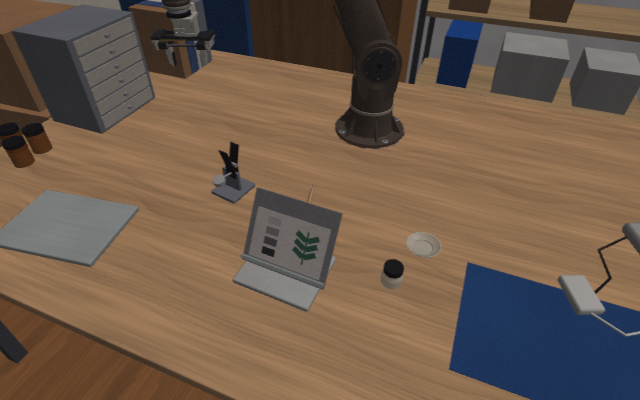

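View pics/side0.png

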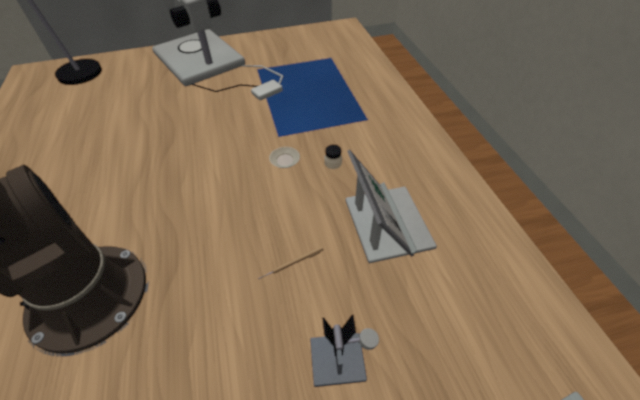

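The scene view shows the lamp on its stand around (233,170) and the board's top edge running from (257,193) to (340,210). In the side view the lamp is near (340,340) and the top edge runs from (351,152) to (411,251). I'll enlarge both.

```bash
python3 - <<'E'
import cv2,numpy as np
a=cv2.imread('pics/scene0.png');b=cv2.imread('pics/side0.png')
r=lambda i,x,y,w,h,k:cv2.resize(i[y:y+h,x:x+w],None,fx=k,fy=k,interpolation=cv2.INTER_CUBIC)
A=np.hstack([r(a,205,135,66,66,6)[:,:396],r(b,302,305,66+18,66,6)[:,:404]])
B=np.hstack([r(a,240,185,110,50,3.6)[:,:396],r(b,340,145,101,50,4)[:,:404]])
C=np.vstack([A,cv2.resize(B,(A.shape[1],200))]);print(C.shape);cv2.imwrite('pics/crop0.png',C[:600])
E
```

```text
Traceback (most recent call last):
ValueError: all the input array dimensions except for the concatenation axis must match exactly, but along dimension 0, the array at index 0 has size 180 and the array at index 1 has size 200
```

```bash
python3 - <<'E'
import cv2,numpy as np
a=cv2.imread('pics/scene0.png');b=cv2.imread('pics/side0.png')
C=np.zeros((600,800,3),np.uint8)
def put(i,x,y,w,h,k,X,Y): C[Y:Y+h*k,X:X+w*k]=cv2.resize(i[y:y+h,x:x+w],None,fx=k,fy=k,interpolation=cv2.INTER_CUBIC)
put(a,205,138,66,66,6,0,0)
put(a,245,184,100,50,4,0,400)
put(b,302,310,66,80,5,405,0)
put(b,345,146,80,38,5,400,405)
cv2.imwrite('pics/crop1.png',C)
E
```

```text
(no output)
```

View pics/crop1.png

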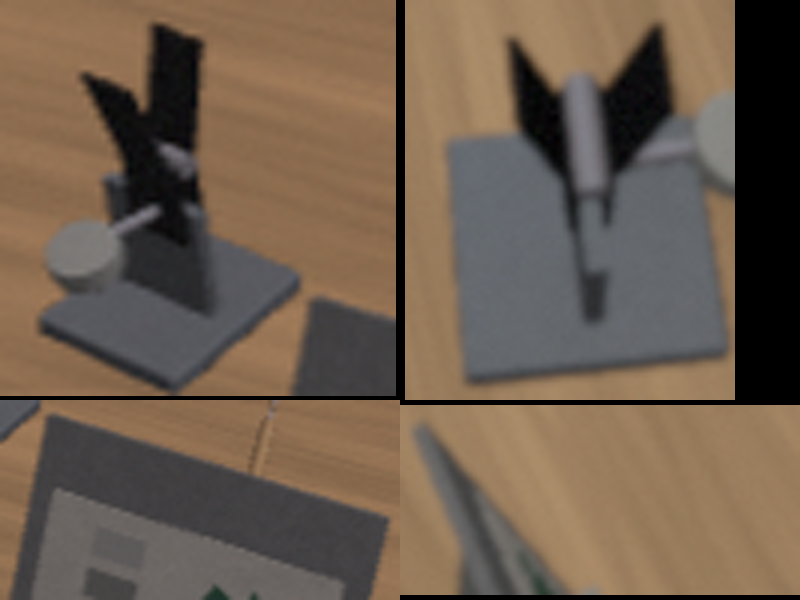

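The crops show the stand's foot, the clip's four handle-top corners and the head disc in both views, plus the board's top corners. I'll triangulate these.

```bash
python3 - <<'E'
from h import *
np.set_printoptions(precision=4,suppress=True)
S=lambda x,y:('scene',205+x/6-.4,138+y/6-.4)
T=lambda x,y:('side',302+(x-405)/5-.4,310+y/5-.4)
P={}
for k,s,t in [('head',S(85,255),T(738,142)),('H1-',S(82,75),T(672,105)),('H1+',S(128,95),T(660,25)),('H2-',S(153,24),T(522,125)),('H2+',S(203,42),T(510,38))]:
    P[k],e=tri(s,t);print(k,P[k],e)
for q in [S(42,318),S(172,382),S(300,275),T(447,142),T(727,350),T(467,376)]: print(q[0],plane(*q,.012))
bs=lambda x,y:('scene',245+x/4-.4,184+(y-400)/4-.4)
b1=bs(50,416);b2=bs(388,519)
print('board at z=.17',plane(*b1,.17),plane(*b2,.17))
for t in [('side',345+15/5,146+20/5-.4),('side',351,152)]: print(plane(*t,.17))
print(plane('side',411,251,.17))
for n,p in [('far',plane(*b1,.17)),('near',plane(*b2,.17))]: print(proj('side',p))
E
```

```text
head [ 0.5452 -0.2815  0.0784] [np.float64(0.1), np.float64(0.1)]
H1- [ 0.5125 -0.2897  0.1576] [np.float64(0.3), np.float64(0.3)]
H1+ [ 0.5174 -0.2627  0.1568] [np.float64(0.0), np.float64(0.0)]
H2- [ 0.4638 -0.2822  0.1573] [np.float64(0.3), np.float64(0.3)]
H2+ [ 0.4678 -0.2531  0.157 ] [np.float64(0.5), np.float64(0.5)]
scene [ 0.5292 -0.3281  0.012 ]
scene [ 0.546  -0.2436  0.012 ]
scene [ 0.4506 -0.2258  0.012 ]
side [ 0.4479 -0.2289  0.012 ]
side [ 0.5283 -0.3311  0.012 ]
side [ 0.4334 -0.3135  0.012 ]
board at z=.17 [ 0.6273 -0.1059  0.17  ] [0.6348 0.1128 0.17  ]
[0.6341 0.1127 0.17  ]
[0.6381 0.1029 0.17  ]
[ 0.6573 -0.1826  0.17  ]
(np.float64(380.15758432753006), np.float64(222.4698154929861))
(np.float64(348.2983548569138), np.float64(149.52744686242372))
```

```bash
python3 - <<'E'
from h import *
from scipy.spatial.transform import Rotation as R
np.set_printoptions(precision=4,suppress=True)
o=observe();T=R.from_rotvec(o['ee_rot']);print(T.as_matrix())
for s in (1,-1):
  a=-.18; y=s*np.array([np.cos(a),np.sin(a),0]);z=np.array([0,0,-1.]);x=np.cross(y,z)
  G=R.from_matrix(np.c_[x,y,z]);print(s,(G*T.inv()).as_rotvec())
print(1e3*(np.array([.4904,-.2719,.21])-o['position']))
E
```

```text
[[ 0.9465  0.3228 -0.0005]
 [ 0.3228 -0.9465  0.0011]
 [-0.0001 -0.0012 -1.    ]]
1 [-0.0007 -0.001   1.0621]
-1 [-0.0012  0.0008 -2.0795]
[288.7828 319.2418  16.2537]
```

Emit:
step_arm:
  steps:
    - [19.2,21.3,1.1,0,0,0.0708]
    - [19.2,21.3,1.1,0,0,0.0708]
    - [19.2,21.3,1.1,0,0,0.0708]
    - [19.2,21.3,1.1,0,0,0.0708]
    - [19.2,21.3,1.1,0,0,0.0708]
    - [19.2,21.3,1.1,0,0,0.0708]
    - [19.2,21.3,1.1,0,0,0.0708]
    - [19.2,21.3,1.1,0,0,0.0708]
    - [19.2,21.3,1.1,0,0,0.0708]
    - [19.2,21.3,1.1,0,0,0.0708]
    - [19.2,21.3,1.1,0,0,0.0708]
    - [19.2,21.3,1.1,0,0,0.0708]
    - [19.2,21.3,1.1,0,0,0.0708]
    - [19.2,21.3,1.1,0,0,0.0708]
    - [19.2,21.3,1.1,0,0,0.0708]
    - [0,0,0,0,0,0]
    - [0,0,0,0,0,0]
  gripper: 1

```text
clock: 1.57
position: [0.4908, -0.2702, 0.2107]
ee_rot: [-2.408, -2.016, -0.001]
force: [-0.1, -0.7, 0.6]
width: 1.0
gripper_force: 0.0
```

```bash
python3 - <<'E'
from h import *
np.set_printoptions(precision=4,suppress=True)
from scipy.spatial.transform import Rotation as R
o=observe();print(o['position'],R.from_rotvec(o['ee_rot']).as_matrix(),o['joints'],o['clock'])
w=snap('wrist','wrist1')
for p in [[.5150,-.2760,.158],[.4658,-.2677,.158],[.4904,-.2719,.158],[.6323,.0025,.17],[.6285,-.107,.17]]: print(p,proj('wrist',p))
E
```

```text
[ 0.4908 -0.2702  0.2107] [[ 0.1757  0.9844  0.0001]
 [ 0.9844 -0.1757  0.0008]
 [ 0.0008 -0.0001 -1.    ]] [ 0.6697  0.3442 -0.348   1.6875  0.1266  1.1324  0.11  ] 1.5667
[0.515, -0.276, 0.158] (np.float64(351.07491962636715), np.float64(203.03089231211828))
[0.4658, -0.2677, 0.158] (np.float64(290.64943098085786), np.float64(203.7977946635123))
[0.4904, -0.2719, 0.158] (np.float64(320.867477266218), np.float64(203.49041308043806))
[0.6323, 0.0025, 0.17] (np.float64(424.5611896031513), np.float64(-117.62232697001329))
[0.6285, -0.107, 0.17] (np.float64(454.43987529980654), np.float64(-16.868036044354483))
```

View pics/wrist1.png

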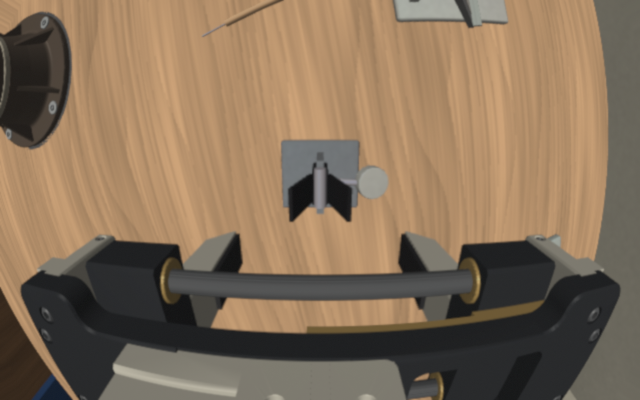

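The wrist view shows the handle tops centred at about (320,203) against a predicted (321,203.5). The stand is square to the image, so the pose and yaw hold. I'll descend and squeeze.

Emit:
step_arm:
  steps:
    - [0,-1.7,-13,0,0,0]
    - [0,0,-13,0,0,0]
    - [0,0,-13,0,0,0]
    - [0,0,-13,0,0,0]
    - [0,0,-13,0,0,0]
    - [0,0,-13,0,0,0]
    - [0,0,-8,0,0,0]
    - [0,0,-6,0,0,0]
    - [0,0,0,0,0,0]
    - [0,0,0,0,0,0]

```text
clock: 2.45
position: [0.4896, -0.2742, 0.119]
ee_rot: [2.413, 2.012, -0.0]
force: [0.3, -0.0, 0.7]
width: 1.001
gripper_force: 0.0
```

Emit:
step_arm:
  steps:
    - [0,0,0,0,0,0]
    - [0,0,0,0,0,0]
    - [0,0,0,0,0,0]
    - [0,0,0,0,0,0]
    - [0,0,0,0,0,0]
    - [0,0,0,0,0,0]
    - [0,0,0,0,0,0]
    - [0,0,0,0,0,0]
    - [0,0,0,0,0,0]
    - [0,0,0,0,0,0]
    - [0,0,0,0,0,0]
    - [0,0,0,0,0,0]
  gripper: 0
  force: 30

```text
clock: 3.45
position: [0.4897, -0.2737, 0.1188]
ee_rot: [-2.412, -2.013, 0.0]
force: [-0.3, -0.1, -0.7]
width: 0.218
gripper_force: 30.0
```

Emit:
step_arm:
  steps:
    - [0,0,5,0,0,0]
    - [0,0,10,0,0,0]
    - [0,0,15,0,0,0]
    - [0,0,20,0,0,0]
    - [0,0,25,0,0,0]
    - [0,0,25,0,0,0]
    - [0,0,25,0,0,0]
    - [0,0,25,0,0,0]
    - [0,0,0,0,0,0]
    - [0,0,0,0,0,0]

```text
clock: 4.28
position: [0.4907, -0.274, 0.2711]
ee_rot: [2.409, 2.01, 0.002]
force: [0.1, 1.2, -2.0]
width: 0.222
gripper_force: 30.0
```

```bash
python3 - <<'E'
from h import *
from scipy.spatial.transform import Rotation as R
np.set_printoptions(precision=4,suppress=True)
o=observe();T=R.from_rotvec(o['ee_rot']);p=o['position'];print(p,o['width'])
a=-.034;th=np.radians(32);c,s=np.cos(a),np.sin(a);Y=np.array([-s,c,0]);h=np.array([c,s,0])
xb=np.cos(th)*h+[0,0,np.sin(th)];zb=-np.sin(th)*h+[0,0,np.cos(th)];O=np.array([.6323,.0025,.170])
G=R.from_matrix(np.c_[np.cross(xb,-zb),xb,-zb])
print('turn',(G*T.inv()).as_rotvec())
for d in (-.05,.033): q=O-zb*d+zb*.061; print(d,q,1e3*(q-p))
print(zb)
snap('side','side1')
a=cv2.imread('pics/side1.png');cv2.imwrite('pics/side1c.png',cv2.resize(a[190:400,230:470],None,fx=2.8,fy=2.8))
E
```

```text
[ 0.4907 -0.274   0.2711] 0.2224945654388565
turn [-0.0582 -0.5521  0.1426]
-0.05 [0.5735 0.0045 0.2641] [ 82.7774 278.4524  -6.9786]
0.033 [0.6175 0.003  0.1937] [126.7353 276.9572 -77.3666]
[-0.5296  0.018   0.848 ]
```

View pics/side1c.png

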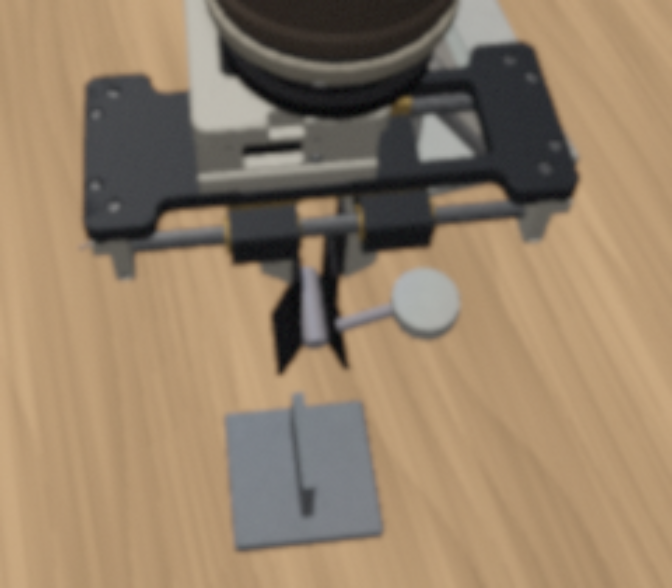

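The side view shows the lamp held clear of the stand with its jaws spread and the head to the right. I'll swing it to the pre-insertion pose.

Emit:
step_arm:
  steps:
    - [4.6,15.5,0,-0.0032,-0.0307,0.0079]
    - [4.6,15.5,0,-0.0032,-0.0307,0.0079]
    - [4.6,15.5,0,-0.0032,-0.0307,0.0079]
    - [4.6,15.5,0,-0.0032,-0.0307,0.0079]
    - [4.6,15.5,0,-0.0032,-0.0307,0.0079]
    - [4.6,15.5,0,-0.0032,-0.0307,0.0079]
    - [4.6,15.5,0,-0.0032,-0.0307,0.0079]
    - [4.6,15.5,0,-0.0032,-0.0307,0.0079]
    - [4.6,15.5,0,-0.0032,-0.0307,0.0079]
    - [4.6,15.5,0,-0.0032,-0.0307,0.0079]
    - [4.6,15.5,0,-0.0032,-0.0307,0.0079]
    - [4.6,15.5,0,-0.0032,-0.0307,0.0079]
    - [4.6,15.5,0,-0.0032,-0.0307,0.0079]
    - [4.6,15.5,0,-0.0032,-0.0307,0.0079]
    - [4.6,15.5,0,-0.0032,-0.0307,0.0079]
    - [4.6,15.5,0,-0.0032,-0.0307,0.0079]
    - [4.6,15.5,-3,-0.0032,-0.0307,0.0079]
    - [4.6,15.5,-4,-0.0032,-0.0307,0.0079]
    - [0,0,0,0,0,0]
    - [0,0,0,0,0,0]

```text
clock: 6.0
position: [0.5711, 0.0059, 0.2602]
ee_rot: [1.937, 1.876, 0.532]
force: [-0.1, 0.5, -0.8]
width: 0.221
gripper_force: 30.0
```

```bash
cat > err.py <<'E'
from h import *
from scipy.spatial.transform import Rotation as R
np.set_printoptions(precision=4,suppress=True)
a=-.034;th=np.radians(32);c,s=np.cos(a),np.sin(a);Y=np.array([-s,c,0]);h=np.array([c,s,0])
xb=np.cos(th)*h+[0,0,np.sin(th)];zb=-np.sin(th)*h+[0,0,np.cos(th)];O=np.array([.6323,.0025,.170])
G=R.from_matrix(np.c_[np.cross(xb,-zb),xb,-zb]);B=np.c_[xb,Y,zb]
def err():
    o=observe();T=R.from_rotvec(o['ee_rot']);p=o['position']
    print('clock',o['clock'],'p',p,'width',o['width'],'F',o['force'],'turn left',(G*T.inv()).as_rotvec())
    print('TCP in board mm',1e3*B.T@(p-O),'depth',1e3*(.061-zb@(p-O)))
E
python3 - <<'E'
from err import *
err()
w=snap('wrist','wrist2');b=snap('side','side2');s=snap('scene','scene2')
for n in('wrist','side','scene'):
    print(n,[np.round(proj(n,O+Y*k),1) for k in(-.11,0,.11)])
r=lambda i,k:cv2.resize(i,None,fx=k,fy=k,interpolation=cv2.INTER_CUBIC)[:,:,::-1]
C=np.zeros((600,800,3),np.uint8)
C[:250,:400]=r(w,.625);C[:250,400:]=r(b,1)[60:310,180:580]
q=r(s[130:270,180:380],4)[:350];C[250:250+len(q[:350]),:800]=q[:350]
cv2.imwrite('pics/comb2.png',C)
E
```

```text
clock 6.0 p [0.5711 0.0059 0.2602] width 0.22107484704672686 F [-0.0678  0.488  -0.8165] turn left [-0.0014 -0.0067 -0.0023]
TCP in board mm [ -4.1804   1.2763 108.93  ] depth -47.92997845962181
wrist [array([322.9, 280.1]), array([323. , 185.5]), array([322.7,  73.6])]
side [array([381.1, 222.9]), array([363.5, 183. ]), array([348.8, 149.5])]
scene [array([256.3, 187.8]), array([297.3, 200.2]), array([341.3, 213.6])]
```

View pics/comb2.png

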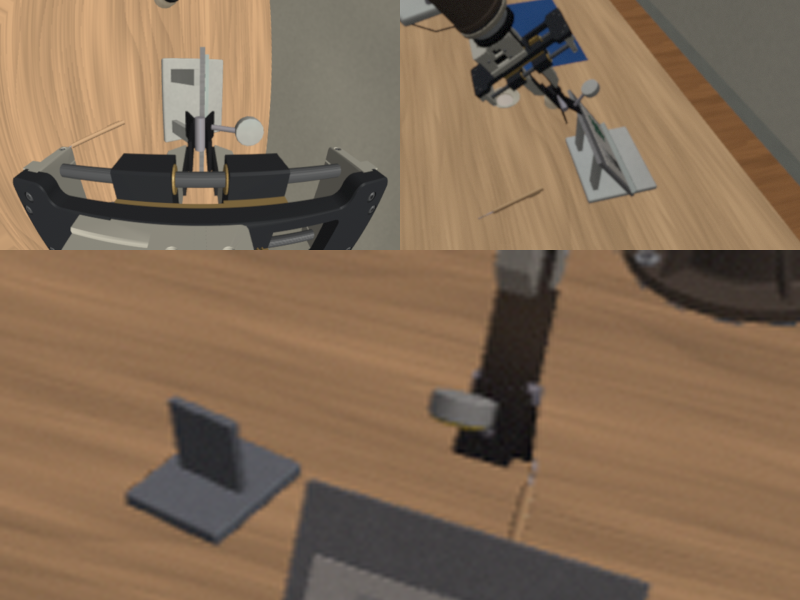

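The wrist view shows the board edge-on as a vertical line at u≈323 with its far end at v≈75, as predicted. The lamp is above the edge with its head to the right, on the picture side. I'll check where the jaw tips really are.

```bash
python3 - <<'E'
from err import *
o=observe();M=R.from_rotvec(o['ee_rot']).as_matrix();p=o['position']
L=lambda x,y,z:p-M[:,2]*(z-61)/1e3+M[:,1]*x/1e3+M[:,0]*y/1e3
np.set_printoptions(precision=1,suppress=True)
f=lambda q:np.array([(q[0]-180)*4,250+(q[1]-130)*4])
for x,y,z in[(16,18,0),(16,-18,0),(-16,18,0),(-16,-18,0),(0,0,45),(0,18,45),(0,-18,45),(11,15,101),(11,-15,101)]:
  u=np.array(proj('scene',L(x,y,z)));w=np.array(proj('wrist',L(x,y,z)));print((x,y,z),f(u),'wrist crop',w*.625)
E
```

```text
(16, 18, 0) [505.9 460.7] wrist crop [212.1 112.3]
(16, -18, 0) [449.  444.4] wrist crop [211.7 137.5]
(-16, 18, 0) [526.2 456.3] wrist crop [188.2 112.3]
(-16, -18, 0) [470.8 440.5] wrist crop [188.7 137.5]
(0, 0, 45) [504.5 374.7] wrist crop [200.2 137. ]
(0, 18, 45) [533.1 382.4] wrist crop [200.2 121.9]
(0, -18, 45) [476.2 367.1] wrist crop [200.2 151.3]
(11, 15, 101) [542.8 284.3] wrist crop [213.4 144.2]
(11, -15, 101) [494.3 272.3] wrist crop [212.5 174.4]
```

Emit:
step_arm:
  steps:
    - [3.5,-1.5,2.1,-0.0014,-0.0067,-0.0023]
    - [0,0,0,0,0,0]
    - [4.2,-0.1,-6.8,0,0,0]
    - [4.2,-0.1,-6.8,0,0,0]
    - [4.2,-0.1,-6.8,0,0,0]
    - [4.2,-0.1,-6.8,0,0,0]
    - [4.2,-0.1,-6.8,0,0,0]
    - [0,0,0,0,0,0]
    - [0,0,0,0,0,0]
    - [0,0,0,0,0,0]

```text
clock: 6.98
position: [0.5972, 0.0031, 0.2303]
ee_rot: [1.934, 1.865, 0.539]
force: [0.0, 0.2, -1.0]
width: 0.221
gripper_force: 30.0
```

```bash
python3 - <<'E'
from err import *
err()
w=snap('wrist','wrist3');b=snap('side','side3')
r=lambda i,k:cv2.resize(i,None,fx=k,fy=k,interpolation=cv2.INTER_CUBIC)[:,:,::-1]
C=np.zeros((600,800,3),np.uint8)
C[:,:400]=r(w[60:260,250:383],3)[:600,:400][:,:400] if 0 else cv2.resize(w[60:260,250:383],(400,600))[:,:,::-1]
C[:,400:]=cv2.resize(b[110:260,300:400],(400,600))[:,:,::-1]
cv2.imwrite('pics/comb3.png',C)
o=observe();M=R.from_rotvec(o['ee_rot']).as_matrix();p=o['position']
L=lambda x,y,z:p-M[:,2]*(z-61)/1e3+M[:,1]*x/1e3+M[:,0]*y/1e3
np.set_printoptions(precision=1,suppress=True)
for x,y,z in[(16,0,0),(-16,0,0),(0,0,45),(11,0,101),(-11,0,101)]:
  print((x,y,z),(np.array(proj('wrist',L(x,y,z)))-[250,60])*3,(np.array(proj('side',L(x,y,z)))-[300,110])*4+[400,0])
E
```

```text
clock 6.9833 p [0.5972 0.0031 0.2303] width 0.22126985373114805 F [ 0.0232  0.1803 -0.9771] turn left [-0.0005  0.0037  0.0022]
TCP in board mm [ 2.1871 -0.5587 69.7883] depth -8.788333355030764
(16, 0, 0) [267.2 420.8] [676.8 266.3]
(-16, 0, 0) [154.4 420.9] [625.7 297.5]
(0, 0, 45) [211.  477.8] [611.6 239.1]
(11, 0, 101) [272.  587.7] [576.4 168. ]
(-11, 0, 101) [150.8 587.9] [538.5 192.6]
```

View pics/comb3.png

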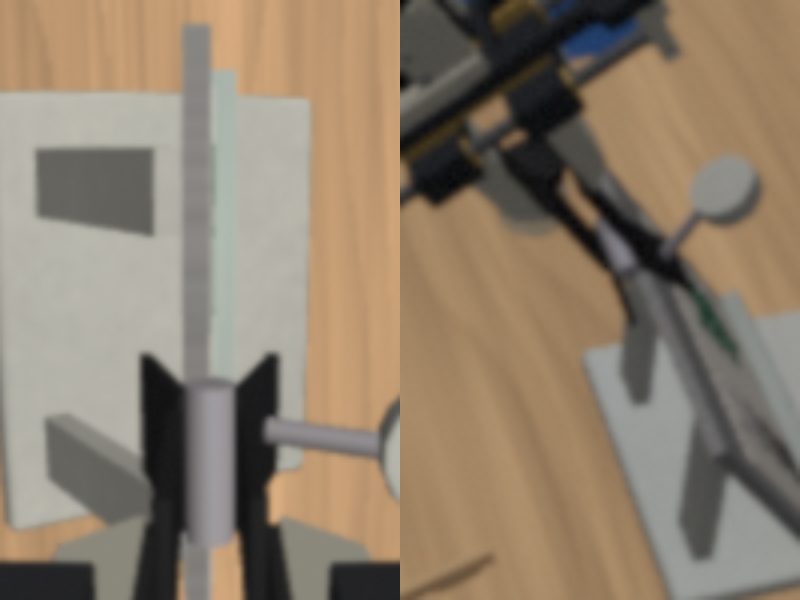

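In the wrist view the board's top face is at u≈196 and the clip's centre at ≈210. The clip is therefore about 4 mm too far to the picture side and otherwise well aligned. I'll correct that and insert.

Emit:
step_arm:
  steps:
    - [-3,0.1,-1.9,0,0.0037,0.0022]
    - [0,0,0,0,0,0]
    - [2.9,-0.1,-4.7,0,0,0]
    - [2.9,-0.1,-4.7,0,0,0]
    - [2.9,-0.1,-4.7,0,0,0]
    - [2.9,-0.1,-4.7,0,0,0]
    - [2.9,-0.1,-4.7,0,0,0]
    - [2.9,-0.1,-4.7,0,0,0]
    - [0,0,0,0,0,0]
    - [0,0,0,0,0,0]
    - [0,0,0,0,0,0]

```text
clock: 8.0
position: [0.6115, 0.003, 0.1998]
ee_rot: [1.934, 1.87, 0.536]
force: [0.7, 0.2, -1.1]
width: 0.221
gripper_force: 30.0
```

```bash
python3 - <<'E'
from err import *
err()
E
```

```text
clock 8.0 p [0.6115 0.003  0.1998] width 0.2210951318384653 F [ 0.7348  0.1573 -1.0505] turn left [-0.0005 -0.0004 -0.0006]
TCP in board mm [-1.8481 -0.2121 36.3195] depth 24.680501368856966
```

Emit:
step_arm:
  steps:
    - [0.8,0,-1.3,0,0,0]
    - [0.8,0,-1.3,0,0,0]
    - [0.8,0,-1.3,0,0,0]
    - [0.8,0,-1.3,0,0,0]
    - [0,0,0,0,0,0]
    - [0,0,0,0,0,0]

```text
clock: 8.5
position: [0.6147, 0.0028, 0.1945]
ee_rot: [1.934, 1.87, 0.536]
force: [-0.3, 0.2, -1.5]
width: 0.223
gripper_force: 30.0
```

```bash
python3 - <<'E'
from err import *
err()
w=snap('wrist','wrist4');b=snap('side','side4');s=snap('scene','scene4')
C=np.zeros((600,800,3),np.uint8)
C[:,:300]=cv2.resize(w[110:310,270:370],(300,600))[:,:,::-1]
C[:360,300:]=cv2.resize(b[140:230,320:420],(500,360))[:360,:,::-1]
C[360:,300:]=cv2.resize(s[165:213,250:350],(500,240))[:,:,::-1]
cv2.imwrite('pics/comb4.png',C)
o=observe();M=R.from_rotvec(o['ee_rot']).as_matrix();p=o['position']
E
```

```text
clock 8.5 p [0.6147 0.0028 0.1945] width 0.22334540852100063 F [-0.3209  0.1863 -1.4632] turn left [-0.0004 -0.0006 -0.0003]
TCP in board mm [-1.9854 -0.3414 30.124 ] depth 30.875974182830717
```

View pics/comb4.png

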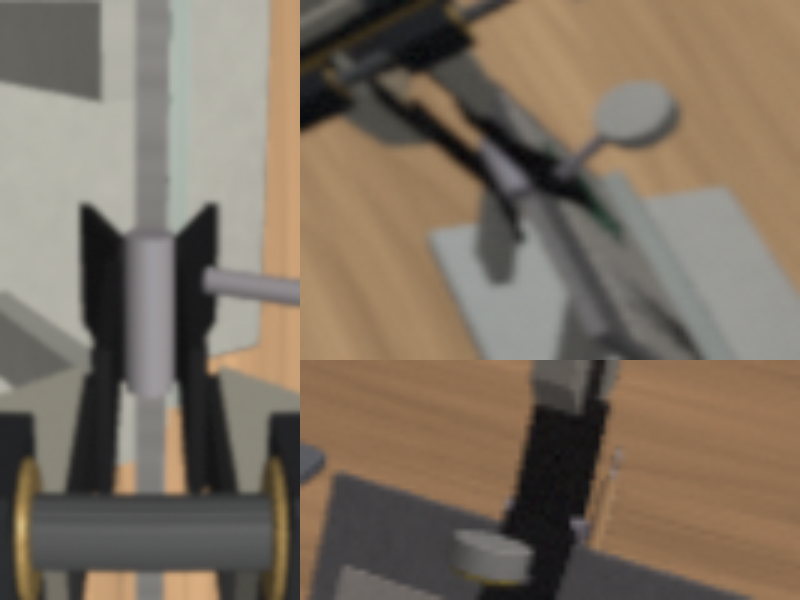

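The board sits centred between the jaws (151 against 149), with the hinge just above the edge. I'll go a little deeper and feel for the bottom.

Emit:
step_arm:
  steps:
    - [0.5,0,-0.9,0,0,0]
    - [0.5,0,-0.9,0,0,0]
    - [0.5,0,-0.9,0,0,0]
    - [0,0,0,0,0,0]
    - [0,0,0,0,0,0]

```text
clock: 9.07
position: [0.6174, 0.0029, 0.1945]
ee_rot: [1.931, 1.867, 0.539]
force: [-12.8, -1.1, 18.8]
width: 0.223
gripper_force: 30.3
```

Contact came at about 22 N along the edge normal, so the clip is at the bottom of its mouth. I'll back off 2 mm and let it close gently.

Emit:
step_arm:
  steps:
    - [-1.1,0,1.8,0,0,0]
    - [0,0,0,0,0,0]
    - [0,0,0,0,0,0]
    - [0,0,0,0,0,0]

```text
clock: 9.4
position: [0.6154, 0.0028, 0.1938]
ee_rot: [1.934, 1.87, 0.537]
force: [1.2, -0.1, -0.3]
width: 0.226
gripper_force: 30.0
```

```bash
python3 - <<'E'
from err import *
err()
E
```

```text
clock 9.4 p [0.6154 0.0028 0.1938] width 0.22626024879348375 F [ 1.2055 -0.1324 -0.3131] turn left [-0.0007  0.     -0.0003]
TCP in board mm [-1.7627 -0.2755 29.1593] depth 31.840738442590222
```

Emit:
step_arm:
  steps:
    - [0,0,0,0,0,0]
    - [0,0,0,0,0,0]
    - [0,0,0,0,0,0]
    - [0,0,0,0,0,0]
  gripper: 0.34

```text
clock: 9.73
position: [0.6152, 0.0028, 0.1936]
ee_rot: [1.934, 1.87, 0.536]
force: [1.3, 0.2, -0.8]
width: 0.336
gripper_force: 8.3
```

Emit:
step_arm:
  steps:
    - [0,0,0,0,0,0]
    - [0,0,0,0,0,0]
    - [0,0,0,0,0,0]
    - [0,0,0,0,0,0]
  gripper: 0.46

```text
clock: 10.07
position: [0.6152, 0.0028, 0.1938]
ee_rot: [1.934, 1.87, 0.536]
force: [1.1, 0.3, -0.9]
width: 0.458
gripper_force: 7.2
```

Emit:
step_arm:
  steps:
    - [0,0,0,0,0,0]
    - [0,0,0,0,0,0]
    - [0,0,0,0,0,0]
    - [0,0,0,0,0,0]
    - [0,0,0,0,0,0]
    - [0,0,0,0,0,0]
    - [0,0,0,0,0,0]
    - [0,0,0,0,0,0]
  gripper: 1

```text
clock: 10.73
position: [0.615, 0.0028, 0.1937]
ee_rot: [1.934, 1.87, 0.536]
force: [1.0, 0.9, -0.2]
width: 0.975
gripper_force: 0.0
```

Emit:
step_arm:
  steps:
    - [-4,0,6.5,0,0,0]
    - [-8,0.2,12.5,0,0,0]
    - [-8,0.2,12.5,0,0,0]
    - [-8,0.2,12.5,0,0,0]
    - [-8,0.2,12.5,0,0,0]
    - [-8,0.2,12.5,0,0,0]
    - [-8,0.2,12.5,0,0,0]
    - [-8,0.2,12.5,0,0,0]
    - [0,0,0,0,0,0]
    - [0,0,0,0,0,0]

```text
clock: 11.57
position: [0.5554, 0.0039, 0.2884]
ee_rot: [1.933, 1.868, 0.537]
force: [1.3, 0.7, 0.1]
width: 1.001
gripper_force: 0.0
```

```bash
python3 - <<'E'
from err import *
err()
w=snap('wrist','wrist5');b=snap('side','side5');s=snap('scene','scene5')
C=np.zeros((600,800,3),np.uint8)
C[:,:300]=cv2.resize(w[110:310,270:370],(300,600))[:,:,::-1]
C[:360,300:]=cv2.resize(b[140:230,320:420],(500,360))[:,:,::-1]
C[360:,300:]=cv2.resize(s[165:213,250:350],(500,240))[:,:,::-1]
cv2.imwrite('pics/comb5.png',C)
E
```

```text
clock 11.5667 p [0.5554 0.0039 0.2884] width 1.000680579862234 F [1.299  0.6938 0.0863] turn left [0.0002 0.0015 0.0003]
TCP in board mm [ -2.4775  -1.166  141.1975] depth -80.19749689205219
```

View pics/comb5.png

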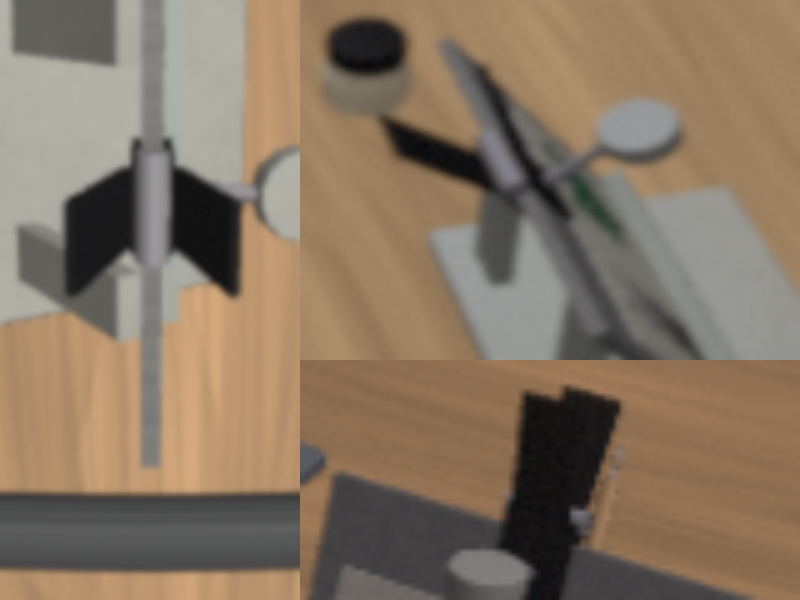

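The lamp is clipped squarely and deep on the edge, with its head on the picture side and within about 4 mm of the middle. The arm is clear, so I'm handing in.

```bash
python3 -c "
from cell import job
print(job.sign_off())"
```

```text
the job is handed in; nothing more can be done
None
```

The lamp is clipped squarely over the board's top edge, within about 4 mm of the middle and pushed nearly to the bottom of its mouth, with the head on the picture side; the arm is clear and the job was handed in at about 11.7 s.

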